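# Open the push-to-open cupboard

## Task

Open the small cupboard with the round hole in its top, without gripping anything: press its handleless door with the fingers near the free edge until the push-to-open catch lets go and the door springs ajar, then push the door from its inner side until it stands wide open, about square to the front, and leave it so. Press with a light touch, keep the other two cupboards shut, and leave the tools and parts lying about where they are: do not pick up or knock any of them.

Things in the scene. Friction and masses are not known exactly. Their poses are not given: they have to be found in the camera images.
- unit_round: The cupboard to open: the only one with a ROUND hole (80 mm) in its top. White, 180 wide, 200 deep with door, 200 tall, fixed; oak-look door, 16 thick, no handle, facing the robot, turned up to 0.1 rad. Carcass begins 25 mm behind the door's front. Origin on the bench under the middle of the closed door's FRONT face; x runs into the cupboard, y to its left seen from the front, z up
- unit_plain: A second, otherwise equal cupboard; top panel without a hole, carrying the jar. Leave it shut. The three swap places. Origin on the bench under the middle of the closed door's FRONT face; x runs into the cupboard, y to its left seen from the front, z up
- unit_slot: A third, otherwise equal cupboard; top panel with a rectangular slot (40 x 100 mm). Leave it shut. Origin on the bench under the middle of the closed door's FRONT face; x runs into the cupboard, y to its left seen from the front, z up
- door_round (a joint): hinge angle of the round-holed cupboard's door (rad): 0 shut, negative pressed in (stop at -0.042), positive open to the stop at 1.75. Door 180 wide, top edge 198 above the bench, hinged at the LEFT seen from the front: axis 86 mm left of the cupboard's middle, 8 mm behind the front face; free edge 94 mm right of the middle. Once ajar it swings freely (friction 0.4 N at the edge) and stays where it is left
- pin_round (a joint): travel (m) of the push-out pin of the same door's catch: 0 latched, negative while pressed, 0.045 once the catch has let go. When the pressing finger backs off, the pin pushes the door ajar to 0.33 rad (free edge about 55 mm out). Pin 10 mm thick, 40 mm above the bench, 141 mm from the hinge axis
- door_plain (a joint): hinge angle of the plain-topped cupboard's door (rad): 0 shut, negative pressed in (stop at -0.042), positive open; same catch and hinge side
- door_slot (a joint): hinge angle of the slotted cupboard's door (rad): 0 shut, negative pressed in (stop at -0.042), positive open; same catch and hinge side
- door_round_edge (a point): point on the FRONT face of the round-holed cupboard's door, 15 mm from its free edge, 20 mm below its top; moves with the door. x into the cupboard (when shut), y towards the hinge, z up. Pressing here takes about 4 N; the catch lets go once this point is 4 mm in (door -0.025 rad); stop at 7 mm
- door_round_hinge (a point): point on the upright hinge axis of the same door, 200 mm above the bench; axes as the door's
- screwdriver: Screwdriver, 200 long, lying on the bench in front of the cupboards (mm). Loose; not to be moved.
- glue_bottle: White glue bottle, 56 across, 150 tall, standing to the left of the cupboards; origin under its centre (mm). Loose; not to be moved.
- screw_jar: Small glass jar, 52 across, 60 tall, standing on the plain-topped cupboard towards the back; origin under its centre (mm). Loose; not to be moved.
- oak_offcut: Oak strip, 30 x 100 x 18 tall, lying on the round-holed cupboard along its back edge; origin under its centre (mm). Loose; not to be moved.
- tape_roll: Paper tape roll lying flat, 60 across, 25 tall, on the slotted cupboard towards the back; origin under its centre (mm). Loose; not to be moved.
- mallet: Hammer, 280 long, lying to the right of the cupboards (mm). Loose; not to be moved.
- hinge_arm: Steel cup hinge, 35 mm cup with a 72 mm long body, 11 tall, lying in front of the cupboards (mm). Loose; not to be moved.

How it is judged:
By the outcome, as a careful person would: the job done as asked, in the order asked, and still so for the second after the job is handed in, with the robot touching nothing.
It also fails if it takes over 48 s, if anything falls off the work surface, if the arm or the gripper's body presses on something with over 40 N, if the wrist force passes 120 N, or if a joint passes its speed limit or range.

## Robot

A 6-joint arm with a two-finger parallel gripper is mounted at the origin on the work surface. World frame = base frame: x ahead of the robot, y to its left, z up, the work surface at z = 0. Lengths are in m, angles in rad, forces in N, time in s.
With the tool pointing down it reaches from about 0.225 to 0.875 m from the base axis. Payload 3.4 kg.
Tool frame: the origin (TCP) lies on the centre line of the jaws, within the pads' length; the fingertips stand 22 mm ahead of it and the grasp point (between the pads) lies 3 mm ahead of it; z points along the fingers, x is the direction in which the jaws open and shut, and the axes are right-handed (so a half turn about z gives the same grasp; the last joint's range is limited). The gripper opens to 85 mm and grips with 20 to 120 N. Pads are 22 mm wide; open, the fingers measure 114 mm over their backs; the gripper's body (76 mm by 85 mm) begins 54 mm behind the grasp point. The pads swing forward as they close: fully open they stand 13 mm farther back than shut.
Start: joints at [-1.389, 0.276, 1.505, -0, 1.361, -0.121], TCP at [0.171, -0.549, 0.214] pointing down, gripper open.
Joint ranges: [-2.89, 2.89], [-0.75, 2.08], [0.22, 2.7], [-1.18, 4.32], [0.11, 2.71], [-2.7, 2.7]. Speed limits (rad/s): [2.57, 2.57, 3.14, 3.14, 3.14, 3.14].

## Interface

Orientations are given as [roll, pitch, yaw] about the fixed x, y, z axes, in that order (R = Rz(yaw) Ry(pitch) Rx(roll)).
In Python, from station import manip gives the robot as it stands. The module is installed in compiled form; this text tells all that it offers.
- The arm moves only by the tool apply_moves, never from a script. Its argument "series" is a list of rows, each a list of 3 entries, a list of its own where there are three numbers: the shift along the tool's x, y, z in m, then the turn, a rotation vector about the tool's x, y, z in degrees, then the opening, from 0 (shut) to 1 (fully open). A call has 1 to 10 rows; each row shifts and turns the commanded pose from where the row before left it, along the tool's axes as they then stand; what a row does not reach is not made up. A row lasts 1/10 s, in which the tool goes at most 50 mm and 8.59 degrees, less where a joint would pass 70% of its speed; a pose out of reach is approached as far as the arm can. A call with a gripper value outside its range is refused whole. The fingers move at their own pace and stop on an object; the grip force is fixed at half the most. Time passes only in rows, so rows that do not move let the fingers close. It gives the time, the measured TCP pose, the force and the opening at its end, in the units of the state.
- manip.read_state(): the state, without advancing time (a new reading comes with each control period).
- manip.read_camera(name): name is "scene" or "top"; returns a dict with "frame" (420x560x3 uint8, red, green, blue), "fx", "fy", "cx", "cy" (pixels), "R" (3x3) and "t" (3): a world point X has camera coordinates R X + t. Camera axes: x right, y down, z forward; pixel columns grow to the right and rows downward; lengths in m; the calibration is good to about 2 mm. A picture is of the moment at which its call begins. There is no depth.
- manip.finish_job(): hands the job in, once; it reports no verdict.
The state is a dict: "t": time; "joints": joint angles; "qvel": joint speeds; "joint_efforts": joint torques, N m; "ee_pos": TCP position; "ee_rot": TCP orientation; "contact_force": force on the tool from outside, world axes, zero at the start; "wrist_torque": the same for the moment, N m; "grip_width": finger opening in m.
Only numpy, scipy, OpenCV 4.12 (cv2) and the standard library are available. Lean on these libraries where they do the work, as an engineer would, in place of code of your own. Each camera call takes 0.05 s, during which the arm holds its last target.

## Working session

There is one attempt and no reset: what is moved stays moved. The work goes in short steps, Python scripts to look and compute and a tool call to move; the robot and the scene stay as the last step left them, time stands still between calls to the robot, and variables do not carry over. Pictures are saved under pics/ and viewed, and the job is handed in when it is done.

Besides the shell and the picture viewer there is one more tool, called as a command line: name --argument value ..., lists and objects as JSON in quotes. apply_moves: Moves the arm, as the interface text tells. Its arguments: {"type":"object","properties":{"series":{"type":"array"}},"required":["series"]}

```bash
mkdir -p pics
cat > cam.py <<'E'
from station import manip
import cv2, numpy as np
def snap(n,tag):
    c=manip.read_camera(n); cv2.imwrite(f'pics/{tag}.png',cv2.cvtColor(c['frame'],cv2.COLOR_RGB2BGR))
    np.savez(f'{tag}.npz',**{k:np.array(c[k]) for k in ['fx','fy','cx','cy','R','t','frame']})
    return c
def proj(c,X):
    p=np.asarray(c['R'])@np.asarray(X,float)+np.asarray(c['t']); return (float(c['fx'])*p[0]/p[2]+float(c['cx']),float(c['fy'])*p[1]/p[2]+float(c['cy']))
def ray(c,u,v,z):
    R=np.asarray(c['R']);t=np.asarray(c['t']);o=-R.T@t
    d=R.T@np.array([(u-c['cx'])/c['fx'],(v-c['cy'])/c['fy'],1]); return o+d*(z-o[2])/d[2]
E
python3 - <<'E'
from cam import *
for n in ['scene','top']:
    c=snap(n,n+'0'); print(n,c['fx'],c['cx'],c['cy'],np.round(-np.array(c['R']).T@c['t'],3),np.round(c['R'],3).tolist())
s=manip.read_state(); print({k:np.round(v,3).tolist() for k,v in s.items()})
E
```

```text
scene 492.3119581190842 278.9698872420197 213.07892753942383 [ 0.341 -0.603  1.378] [[0.966, -0.259, 0.002], [-0.23, -0.863, -0.449], [0.118, 0.433, -0.893]]
top 435.970423001268 275.6359724170392 213.4021651830028 [0.39  0.012 1.549] [[-0.013, -1.0, -0.009], [-0.995, 0.014, -0.098], [0.098, 0.007, -0.995]]
{'t': 0.1, 'joints': [-1.389, 0.277, 1.506, 0.0, 1.361, -0.121], 'qvel': [0.001, -0.001, -0.004, -0.002, -0.001, -0.0], 'joint_efforts': [0.001, -41.77, -24.64, -0.0, 0.006, -0.0], 'ee_pos': [0.171, -0.548, 0.213], 'ee_rot': [-3.141, 0.002, -1.268], 'contact_force': [0.023, -0.425, 0.587], 'wrist_torque': [-0.034, -0.024, 0.022], 'grip_width': 0.085}
```

View pics/scene0.png

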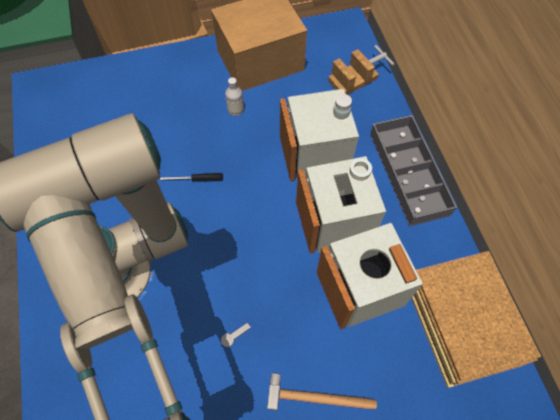

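View pics/top0.png

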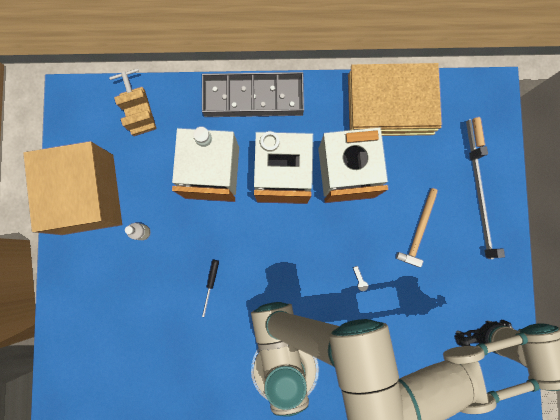

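Run:
```python
import cv2
a=cv2.imread('pics/top0.png')[115:215,240:400]; b=cv2.imread('pics/scene0.png')[215:335,305:430]
cv2.imwrite('pics/topz.png',cv2.resize(a,None,fx=5,fy=5,interpolation=cv2.INTER_CUBIC))
cv2.imwrite('pics/scz.png',cv2.resize(b,None,fx=5,fy=5,interpolation=cv2.INTER_CUBIC)[:600])
```

```text
(no output)
```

View pics/topz.png

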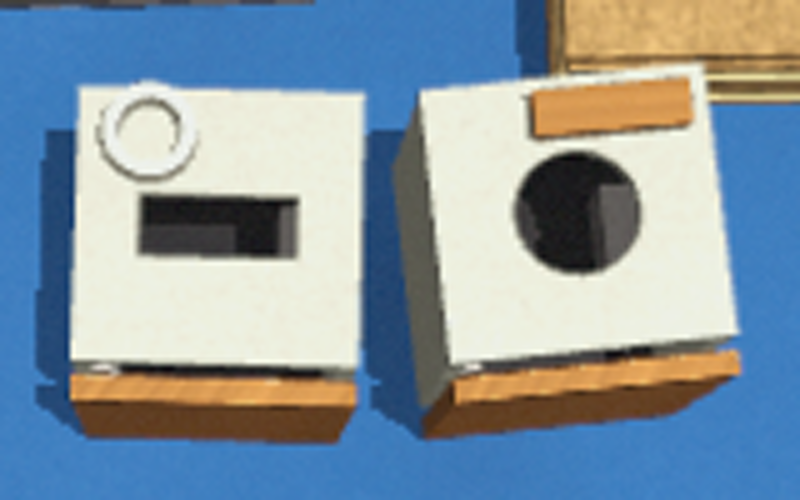

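View pics/scz.png

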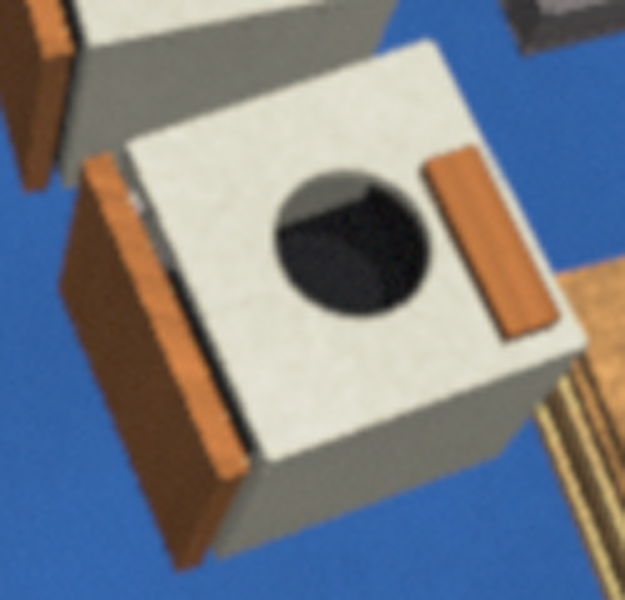

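```bash
cat > fit.py <<'E'
import numpy as np
from cam import *
from scipy.optimize import least_squares
T=np.load('top0.npz');S=np.load('scene0.npz')
tz=lambda u,v:((u+.5)/5-.5+240,(v+.5)/5-.5+115)
sz=lambda u,v:((u+.5)/5-.5+305,(v+.5)/5-.5+215)
P=[]
C=dict(bl=(.2,.09,.2),br=(.2,-.09,.2),fr=(.025,-.09,.2),fl=(.025,.09,.2),dfl=(0,.09,.198),dfr=(0,-.09,.198))
for k,p in dict(bl=(420,90),br=(703,65),fr=(740,333),fl=(450,362),dfl=(453,405),dfr=(740,373)).items(): P.append((T,tz(*p),C[k],k))
for k,p in dict(fl=(127,147),fr=(268,460),br=(587,345),bl=(430,40),dfl=(85,160),dfr=(222,478)).items(): P.append((S,sz(*p),C[k],k))
def w(q,l):
    c,s=np.cos(q[2]),np.sin(q[2]); return np.array([q[0]+c*l[0]-s*l[1],q[1]+s*l[0]+c*l[1],l[2]])
f=lambda q:np.concatenate([np.array(proj(c,w(q,l)))-p for c,p,l,k in P])
r=least_squares(f,[.6,-.2,0],loss='soft_l1'); 
if __name__=='__main__':
    print(r.x); 
    for (c,p,l,k),e in zip(P,f(r.x).reshape(-1,2)): print(k,e.round(2))
    for n,l in dict(edge=(0,-.079,.178),hinge=(.008,.086,.2),free=(0,-.094,.2),dl=(0,.09,.2)).items(): print(n,w(r.x,l).round(4))
    # slot door corners, top cam z=.198
    for n,p in dict(slL=(70,403),slR=(357,408)).items(): u,v=tz(*p); print(n,ray(T,u,v,.198).round(4))
    for n,p in dict(hinge=(360,285),screw=(212,262)).items(): print(n,ray(T,*p,.01).round(3))
    for n,p in dict(mh1=(396,260),mh2=(422,265),mend=(434,189)).items(): print(n,ray(T,*p,.02).round(3))
E
python3 fit.py
```

```text
[ 0.58499747 -0.24092172  0.08661319]
bl [0.28 0.3 ]
br [ 0.28 -0.37]
fr [-0.23  0.4 ]
fl [0.46 0.35]
dfl [ 0.68 -0.27]
dfr [0.61 0.38]
fl [ 0.02 -1.14]
fr [ 0.16 -0.02]
br [ 0.39 -0.35]
bl [ 0.32 -0.39]
dfl [-0.55 -0.41]
dfr [-0.13  0.02]
edge [ 0.5918 -0.3196  0.178 ]
hinge [ 0.5855 -0.1546  0.2   ]
free [ 0.5931 -0.3346  0.2   ]
dl [ 0.5772 -0.1513  0.2   ]
slL [0.5811 0.0902 0.198 ]
slR [ 0.5754 -0.0892  0.198 ]
hinge [ 0.287 -0.267  0.01 ]
screw [0.373 0.249 0.01 ]
mh1 [ 0.372 -0.393  0.02 ]
mh2 [ 0.353 -0.483  0.02 ]
mend [ 0.619 -0.537  0.02 ]
```

```bash
cat > d.py <<'E'
from fit import *
from scipy.spatial.transform import Rotation as Ro
q=r.x
def st():
    s=manip.read_state(); R=Ro.from_euler('xyz',s['ee_rot']).as_matrix(); return s,R
def to(target):
    s,R=st(); print('t',round(s['t'],2),'pos',np.round(s['ee_pos'],4),'rot',np.round(s['ee_rot'],3),'F',np.round(s['contact_force'],1)); print('tool delta',np.round(R.T@(np.asarray(target)-s['ee_pos']),4))
def loc(): # tcp in unit coords
    s,R=st(); p=np.array(s['ee_pos']); c,sn=np.cos(q[2]),np.sin(q[2]); d=p-[q[0],q[1],0]; return np.round([c*d[0]+sn*d[1],-sn*d[0]+c*d[1],p[2]],4)
E
echo
```

```text
(no output)
```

apply_moves --series '[[[0,0,0],[0,0,4.1],0],[[0,0,0],[0,0,4.2],0],[[0,0,0],[0,0,4.1],0]]'

```text
t: 0.4
ee_pos: [0.1714, -0.5485, 0.2137]
ee_rot: [3.141, 0.001, -1.487]
contact_force: [0.1, -0.5, -0.2]
grip_width: 0.0441
```

```bash
python3 -c "
from d import *
to(w(q,(-.05,-.077,.176)))"
```

```text
t 0.4 pos [ 0.1714 -0.5485  0.2137] rot [ 3.141e+00  1.000e-03 -1.487e+00] F [ 0.1 -0.5 -0.2]
tool delta [-0.1949 -0.3881  0.0378]
```

apply_moves --series '[[[-0.016,-0.032,0],[0,0,0],0],[[-0.016,-0.032,0.003],[0,0,0],0],[[-0.016,-0.032,0.003],[0,0,0],0],[[-0.016,-0.032,0.003],[0,0,0],0],[[-0.016,-0.032,0.003],[0,0,0],0],[[-0.016,-0.032,0.003],[0,0,0],0],[[-0.016,-0.032,0.003],[0,0,0],0],[[-0.016,-0.032,0.003],[0,0,0],0],[[-0.016,-0.032,0.003],[0,0,0],0],[[-0.016,-0.032,0.003],[0,0,0],0]]'

```text
t: 1.4
ee_pos: [0.4774, -0.3607, 0.1866]
ee_rot: [3.141, 0.001, -1.484]
contact_force: [0.3, 0.2, 0.1]
grip_width: -0.0001
```

apply_moves --series '[[[-0.016,-0.032,0.003],[0,0,0],0],[[-0.01,-0.02,0.002],[0,0,0],0],[[0,0,0],[0,0,0],0],[[0,0,0],[0,0,0],0]]'

```text
t: 1.8
ee_pos: [0.5257, -0.3312, 0.1816]
ee_rot: [3.14, 0.0, -1.483]
contact_force: [-0.4, 0.2, -0.2]
grip_width: 0.0001
```

```bash
python3 -c "
from d import *
to(w(q,(-.03,-.077,.176))); print(loc())
c=snap('scene','scene1'); print(proj(c,w(q,(-.03,-.077,.154)))); c=snap('top','top1')
cv2.imwrite('pics/z1.png',np.hstack([cv2.resize(cv2.imread('pics/scene1.png')[190:340,270:430],None,fx=2.5,fy=2.5),cv2.resize(cv2.imread('pics/top1.png')[115:265,270:430],None,fx=2.5,fy=2.5)]))"
```

```text
t 1.8 pos [ 0.5257 -0.3312  0.1816] rot [ 3.14   0.    -1.483] F [-0.4  0.2 -0.2]
tool delta [-0.0078 -0.0369  0.0055]
[-0.0669 -0.0848  0.1816]
(np.float64(333.6325424348753), np.float64(314.20680884054843))
```

View pics/z1.png

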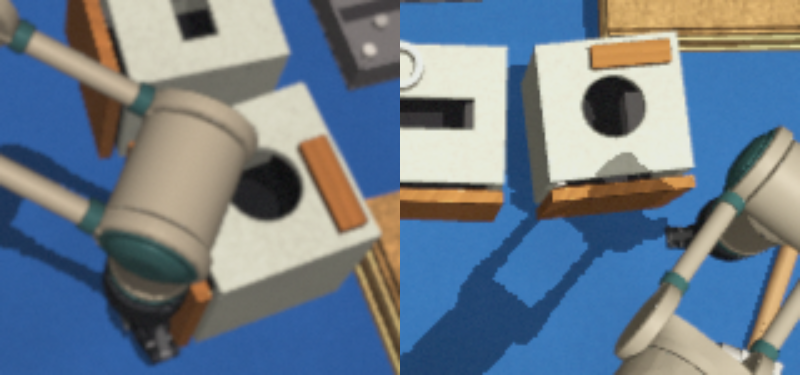

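apply_moves --series '[[[-0.004,-0.014,0.003],[0,0,0],0],[[-0.004,-0.014,0.003],[0,0,0],0],[[0,-0.008,0],[0,0,0],0],[[0,-0.004,0],[0,0,0],0],[[0,0,0],[0,0,0],0]]'

```text
t: 2.4
ee_pos: [0.5659, -0.32, 0.176]
ee_rot: [3.142, -0.0, -1.484]
contact_force: [0.3, 1.0, 0.2]
grip_width: -0.0002
```

```bash
python3 -c "
from d import *
to(w(q,(-.011,-.077,.176))); print(loc())
c=snap('scene','scene2'); print(proj(c,w(q,(-.03,-.077,.154)))); c=snap('top','top2'); print(proj(c,st()[0]['ee_pos']))
cv2.imwrite('pics/z2.png',np.hstack([cv2.resize(cv2.imread('pics/scene2.png')[240:340,290:390],None,fx=4,fy=4),cv2.resize(cv2.imread('pics/top2.png')[150:250,330:430],None,fx=4,fy=4)]))"
```

```text
t 2.4 pos [ 0.5659 -0.32    0.176 ] rot [ 3.142 -0.    -1.484] F [0.3 1.  0.2]
tool delta [-0.0002 -0.0148 -0.    ]
[-0.0258 -0.0772  0.176 ]
(np.float64(333.6325424348753), np.float64(314.20680884054843))
(np.float64(383.5051944141545), np.float64(199.33130318951603))
```

View pics/z2.png

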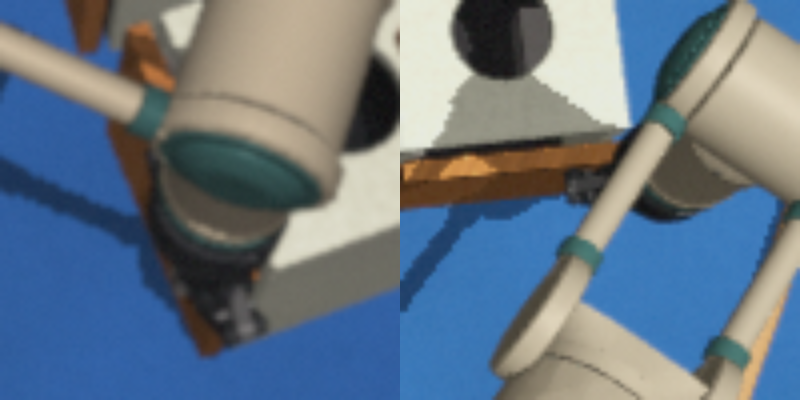

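apply_moves --series '[[[0,-0.004,0],[0,0,0],0],[[0,-0.004,0],[0,0,0],0],[[0,-0.002,0],[0,0,0],0],[[0,-0.002,0],[0,0,0],0],[[0,0,0],[0,0,0],0]]'

```text
t: 3.0
ee_pos: [0.5774, -0.319, 0.1762]
ee_rot: [-3.142, -0.0, -1.484]
contact_force: [-0.4, 1.7, 0.9]
grip_width: -0.0001
```

apply_moves --series '[[[0,-0.001,0],[0,0,0],0],[[0,-0.001,0],[0,0,0],0],[[0,0,0],[0,0,0],0]]'

```text
t: 3.3
ee_pos: [0.5792, -0.3189, 0.1762]
ee_rot: [-3.142, -0.0, -1.484]
contact_force: [-0.8, -0.6, -0.7]
grip_width: 0.0
```

apply_moves --series '[[[0,-0.001,0],[0,0,0],0],[[0,-0.001,0],[0,0,0],0],[[0,0,0],[0,0,0],0]]'

```text
t: 3.6
ee_pos: [0.5809, -0.3187, 0.1762]
ee_rot: [3.141, -0.0, -1.484]
contact_force: [-1.1, -0.6, 0.9]
grip_width: -0.0002
```

apply_moves --series '[[[0,-0.001,0],[0,0,0],0],[[0,0,0],[0,0,0],0]]'

```text
t: 3.8
ee_pos: [0.5815, -0.3187, 0.1762]
ee_rot: [3.14, 0.0, -1.484]
contact_force: [-2.1, -1.3, 1.2]
grip_width: -0.0
```

apply_moves --series '[[[0,-0.001,0],[0,0,0],0],[[0,0,0],[0,0,0],0]]'

```text
t: 4.0
ee_pos: [0.5826, -0.3186, 0.1762]
ee_rot: [3.14, -0.0, -1.484]
contact_force: [-3.8, -0.3, 1.3]
grip_width: -0.0003
```

apply_moves --series '[[[0,-0.001,0],[0,0,0],0],[[0,0,0],[0,0,0],0]]'

```text
t: 4.2
ee_pos: [0.584, -0.3185, 0.1762]
ee_rot: [3.141, -0.0, -1.484]
contact_force: [-2.0, -1.6, 0.1]
grip_width: 0.0004
```

apply_moves --series '[[[0,-0.001,0],[0,0,0],0],[[0,0,0],[0,0,0],0]]'

```text
t: 4.4
ee_pos: [0.5852, -0.3184, 0.1762]
ee_rot: [3.142, -0.0, -1.484]
contact_force: [-3.5, -0.9, 0.9]
grip_width: 0.0
```

apply_moves --series '[[[0,-0.001,0],[0,0,0],0],[[0,0,0],[0,0,0],0]]'

```text
t: 4.6
ee_pos: [0.5863, -0.3183, 0.1761]
ee_rot: [-3.142, -0.0, -1.484]
contact_force: [-3.8, -0.9, 0.5]
grip_width: -0.0001
```

apply_moves --series '[[[0,0.003,0],[0,0,0],0],[[0,0.006,0],[0,0,0],0],[[0,0.01,0],[0,0,0],0],[[0,0.01,0],[0,0,0],0],[[0,0.01,0],[0,0,0],0],[[0,0.012,0],[0,0,0],0],[[0,0.014,0],[0,0,0],0],[[0,0.014,0],[0,0,0],0],[[0,0.014,0],[0,0,0],0],[[0,0,0],[0,0,0],0]]'

```text
t: 5.6
ee_pos: [0.4913, -0.3263, 0.1765]
ee_rot: [3.141, 0.0, -1.486]
contact_force: [0.0, 0.0, -0.2]
grip_width: -0.0001
```

```bash
python3 -c "
from d import *
print(loc())
c=snap('scene','scene3'); c=snap('top','top3'); print(proj(c,st()[0]['ee_pos']))
cv2.imwrite('pics/z3.png',np.hstack([cv2.resize(cv2.imread('pics/scene3.png')[215:345,270:430],None,fx=2.5,fy=2.5),cv2.resize(cv2.imread('pics/top3.png')[115:245,270:430],None,fx=2.5,fy=2.5)]))"
```

```text
[-0.1008 -0.077   0.1765]
(np.float64(386.4351364630831), np.float64(221.87288755595793))
```

View pics/z3.png

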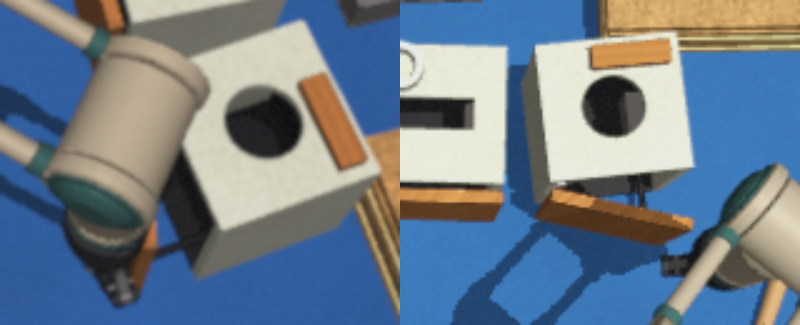

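apply_moves --series '[[[0.02,0,0],[0,0,0],0],[[0.03,0,0],[0,0,0],0],[[0.028,0,0],[0,0,0],0],[[0,0,0],[0,0,0],0],[[0,-0.02,0],[0,0,0],0],[[0,-0.03,0],[0,0,0],0],[[0,-0.03,0],[0,0,0],0],[[0,-0.015,0],[0,0,0],0],[[0,0,0],[0,0,0],0]]'

```text
t: 6.6
ee_pos: [0.5973, -0.3957, 0.1751]
ee_rot: [-3.141, 0.0, -1.482]
contact_force: [-0.0, -0.6, -0.6]
grip_width: -0.0002
```

```bash
python3 -c "
from d import *
print(loc(),np.round(st()[0]['contact_force'],1))
c=snap('top','top4');c=snap('scene','scene4')
cv2.imwrite('pics/z4.png',np.hstack([cv2.resize(cv2.imread('pics/scene4.png')[215:345,270:430],None,fx=2.5,fy=2.5),cv2.resize(cv2.imread('pics/top4.png')[115:245,270:430],None,fx=2.5,fy=2.5)]))"
```

```text
[-0.0011 -0.1552  0.1751] [-0.  -0.6 -0.6]
```

View pics/z4.png

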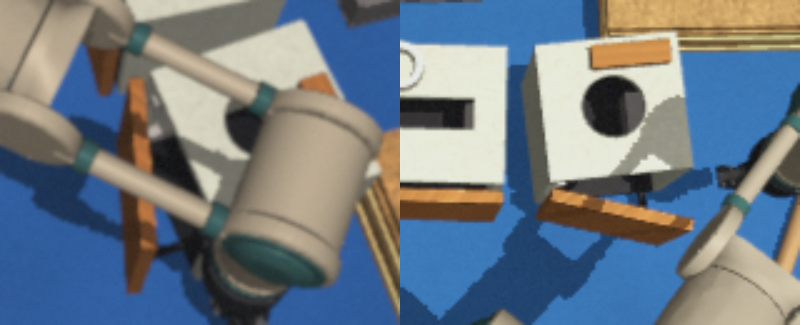

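apply_moves --series '[[[-0.01,0.008,0],[0,0,0],0],[[-0.02,0,0],[0,0,0],0],[[-0.02,0,0],[0,0,0],0],[[-0.02,0,0],[0,0,0],0],[[-0.008,0,0],[0,0,0],0],[[0,0,0],[0,0,0],0]]'

```text
t: 7.3
ee_pos: [0.5797, -0.3178, 0.1767]
ee_rot: [-3.142, -0.0, -1.483]
contact_force: [-0.2, 0.2, 0.7]
grip_width: 0.0002
```

```bash
python3 -c "
from d import *
l=loc();print(l,np.round(st()[0]['contact_force'],1))
p=l[:2]
th=np.linspace(.33,1.57,21)
for i,t in enumerate(th):
    u=np.array([-np.sin(t),-np.cos(t)]);n=np.array([-np.cos(t),np.sin(t)]);d=.011*abs(np.cos(t))+.0145*np.sin(t)
    rr=.16-.01*i/20
    x=np.array([.008,.086])+rr*u-(.008+d)*n
    e=x-p;p=x;print(round(t,2),x.round(4),'tool',(-e[::-1]*1000).round(1))
"
```

```text
[-0.0119 -0.0761  0.1767] [-0.2  0.2  0.7]
0.33 [-0.022  -0.0729] tool [-3.2 10.1]
0.39 [-0.031  -0.0705] tool [-2.4  9. ]
0.45 [-0.0399 -0.0675] tool [-2.9  8.9]
0.52 [-0.0487 -0.0641] tool [-3.5  8.8]
0.58 [-0.0573 -0.0601] tool [-4.   8.6]
0.64 [-0.0656 -0.0555] tool [-4.5  8.3]
0.7 [-0.0737 -0.0505] tool [-5.   8.1]
0.76 [-0.0815 -0.045 ] tool [-5.5  7.8]
0.83 [-0.089  -0.0389] tool [-6.   7.5]
0.89 [-0.0961 -0.0324] tool [-6.5  7.1]
0.95 [-0.1028 -0.0255] tool [-7.   6.7]
1.01 [-0.1091 -0.0181] tool [-7.4  6.3]
1.07 [-0.115  -0.0102] tool [-7.8  5.8]
1.14 [-0.1204 -0.002 ] tool [-8.2  5.4]
1.2 [-0.1252  0.0065] tool [-8.6  4.8]
1.26 [-0.1295  0.0154] tool [-8.9  4.3]
1.32 [-0.1332  0.0246] tool [-9.2  3.7]
1.38 [-0.1364  0.034 ] tool [-9.4  3.1]
1.45 [-0.1389  0.0436] tool [-9.6  2.5]
1.51 [-0.1407  0.0534] tool [-9.8  1.9]
1.57 [-0.142   0.0634] tool [-9.9  1.2]
```

apply_moves --series '[[[-0.003,0.005,0],[0,0,0],0],[[0,0.005,0],[0,0,0],0],[[-0.0024,0.009,0],[0,0,0],0],[[-0.003,0.009,0],[0,0,0],0],[[-0.0035,0.009,0],[0,0,0],0],[[-0.004,0.0085,0],[0,0,0],0],[[-0.0045,0.0085,0],[0,0,0],0],[[-0.005,0.008,0],[0,0,0],0],[[-0.0055,0.008,0],[0,0,0],0],[[-0.006,0.0075,0],[0,0,0],0]]'

```text
t: 8.3
ee_pos: [0.4991, -0.2883, 0.1763]
ee_rot: [-3.141, -0.0, -1.484]
contact_force: [-0.4, -0.2, 0.2]
grip_width: -0.0002
```

```bash
python3 -c "
from d import *
print(loc(),np.round(st()[0]['contact_force'],1))
c=snap('top','top5');c=snap('scene','scene5')
cv2.imwrite('pics/z5.png',np.hstack([cv2.resize(cv2.imread('pics/scene5.png')[215:345,270:430],None,fx=2.5,fy=2.5),cv2.resize(cv2.imread('pics/top5.png')[115:245,270:430],None,fx=2.5,fy=2.5)]))"
```

```text
[-0.0897 -0.0397  0.1763] [-0.4 -0.2  0.2]
```

View pics/z5.png

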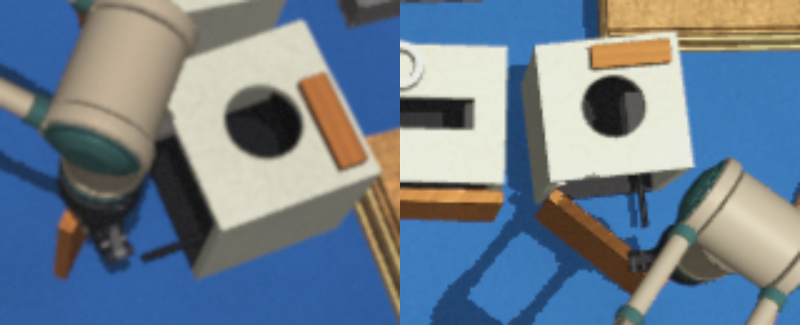

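apply_moves --series '[[[-0.0065,0.007,0],[0,0,0],0],[[-0.007,0.0065,0],[0,0,0],0],[[-0.0075,0.0065,0],[0,0,0],0],[[-0.008,0.006,0],[0,0,0],0],[[-0.008,0.0055,0],[0,0,0],0],[[-0.0085,0.005,0],[0,0,0],0],[[-0.009,0.0045,0],[0,0,0],0],[[-0.009,0.0035,0],[0,0,0],0],[[-0.0085,0.003,0],[0,0,0],0],[[-0.007,0.002,0],[0,0,0],0]]'

```text
t: 9.4
ee_pos: [0.4432, -0.2134, 0.1762]
ee_rot: [3.141, -0.0, -1.484]
contact_force: [0.9, -0.1, -0.7]
grip_width: -0.0
```

apply_moves --series '[[[-0.006,0.001,0],[0,0,0],0],[[-0.006,0.001,0],[0,0,0],0],[[-0.005,0.001,0],[0,0,0],0],[[-0.004,0,0],[0,0,0],0],[[-0.002,0,0],[0,0,0],0],[[0,0,0],[0,0,0],0]]'

```text
t: 10.0
ee_pos: [0.4387, -0.1913, 0.1762]
ee_rot: [-3.142, 0.0, -1.484]
contact_force: [0.1, 0.1, 0.3]
grip_width: -0.0001
```

```bash
python3 -c "
from d import *
print(loc(),np.round(st()[0]['contact_force'],1))
c=snap('top','top6');c=snap('scene','scene6')
cv2.imwrite('pics/z6.png',np.hstack([cv2.resize(cv2.imread('pics/scene6.png')[215:345,270:430],None,fx=2.5,fy=2.5),cv2.resize(cv2.imread('pics/top6.png')[115:275,240:400],None,fx=2.5,fy=2.5)[:325]]))"
```

```text
[-0.1415  0.0621  0.1762] [0.1 0.1 0.3]
```

View pics/z6.png

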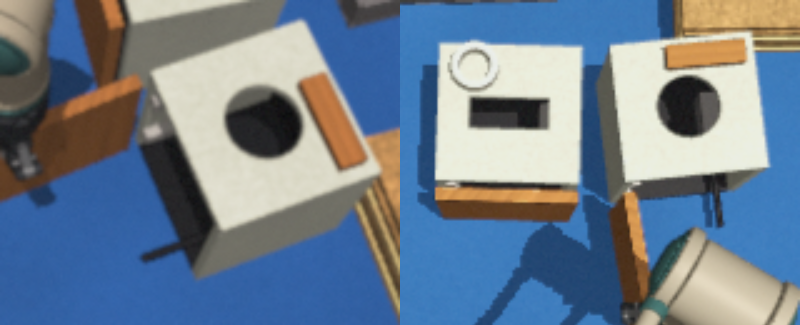

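apply_moves --series '[[[0.005,0,0],[0,0,0],0],[[0.015,0,0],[0,0,0],0],[[0.02,0.005,0],[0,0,0],0],[[0.025,0.01,0],[0,0,0],0],[[0.03,0.015,0],[0,0,0],0],[[0.03,0.015,-0.01],[0,0,0],0],[[0.03,0.02,-0.01],[0,0,0],0],[[0.03,0.02,-0.01],[0,0,0],0],[[0.02,0.01,-0.01],[0,0,0],0],[[0,0,0],[0,0,0],0]]'

```text
t: 11.1
ee_pos: [0.3607, -0.4092, 0.2174]
ee_rot: [-3.141, -0.005, -1.489]
contact_force: [0.3, 0.3, -0.7]
grip_width: 0.0003
```

```bash
python3 -c "
from d import *
print(loc(),np.round(st()[0]['contact_force'],1))
c=snap('top','top7');c=snap('scene','scene7')
cv2.imwrite('pics/z7.png',cv2.resize(cv2.imread('pics/top7.png')[170:270,300:420],None,fx=6,fy=6,interpolation=cv2.INTER_CUBIC))"
```

```text
[-0.238  -0.1482  0.2174] [ 0.3  0.3 -0.7]
```

View pics/z7.png

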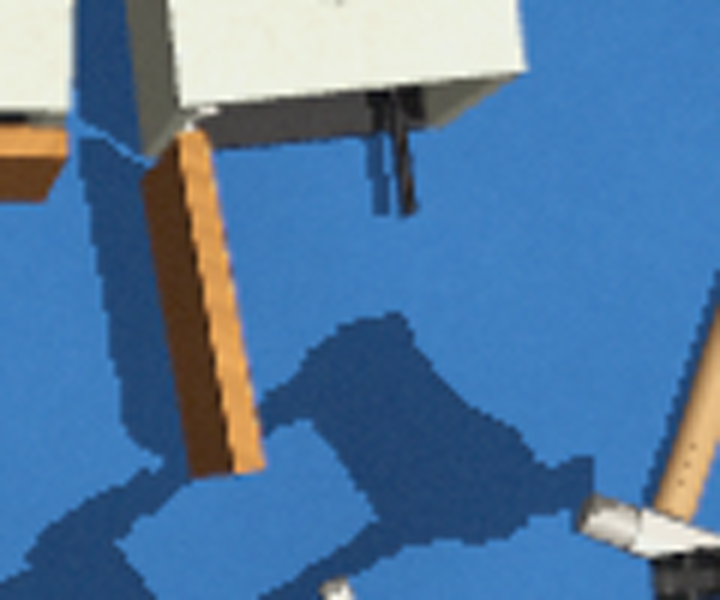

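View pics/top7.png

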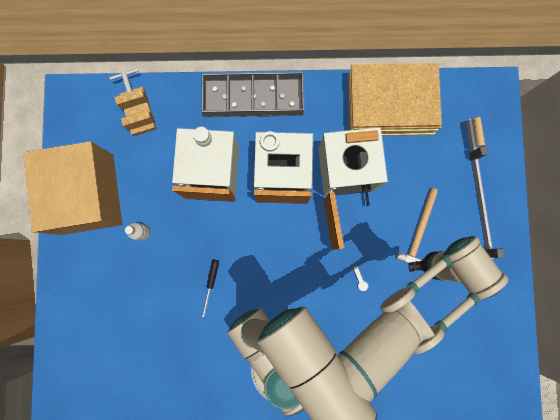

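View pics/scene7.png

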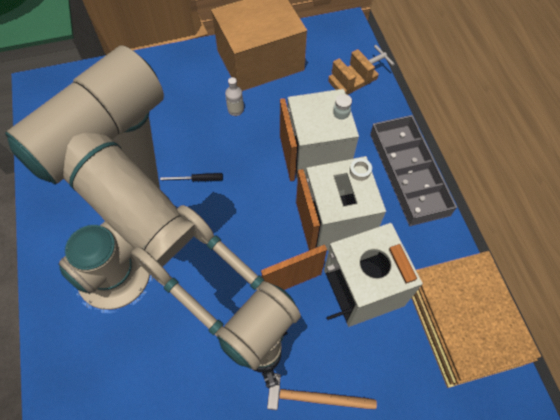

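```bash
python3 -c "
from d import *
T=np.load('top7.npz')
z=lambda u,v:ray(T,(u+.5)/6-.5+300,(v+.5)/6-.5+170,.198)
for a,b in [((208,132),(265,468)),((178,140),(233,473))]:
    A,B=z(*a),z(*b);d=B-A; ang=np.arctan2(d[1],d[0])-q[2]; u=(np.cos(ang),np.sin(ang)); print(A,B,'theta',np.arctan2(-u[0],-u[1]),np.hypot(*d[:2]))
a=np.load('top0.npz')['frame'].astype(int);b=T['frame'].astype(int)
D=np.abs(a-b).max(2)>40
for n,(x0,x1,y0,y1) in dict(screw=(195,222,255,320),bottle=(120,155,218,243),plain=(165,240,120,205),slot=(250,318,125,205),mallet=(410,440,185,255),hinge=(350,372,262,295),offcut=(343,382,128,145)).items(): print(n,D[y0:y1,x0:x1].sum())
"
```

```text
[ 0.58887683 -0.16207738  0.198     ] [ 0.41402324 -0.18679088  0.198     ] theta 1.5170012874488417 0.17659143098933588
[ 0.58489386 -0.14636337  0.198     ] [ 0.41167681 -0.1702862   0.198     ] theta 1.520168698929031 0.17486121913820804
screw 0
bottle 0
plain 0
slot 39
mallet 41
hinge 213
offcut 0
```

```bash
python3 -c "
from d import *
c=snap('top','top8'); a=np.load('top7.npz')['frame'].astype(int); print((np.abs(a-c['frame']).max(2)>40).sum())
x=np.load('top0.npz')['frame'][258:298,335:390];y=c['frame'][258:298,335:390]
cv2.imwrite('pics/h.png',cv2.resize(np.hstack([x,y])[:,:,::-1],None,fx=6,fy=6))"
```

```text
1696
```

View pics/h.png

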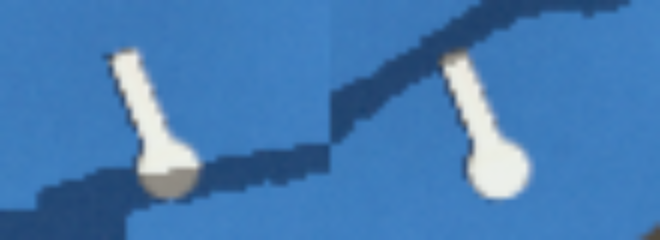

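apply_moves --series '[[[0,0,0],[0,0,0],0],[[0,0,0],[0,0,0],0],[[0,0,0],[0,0,0],0]]'

```text
t: 11.55
ee_pos: [0.362, -0.4032, 0.216]
ee_rot: [3.141, 0.0, -1.483]
contact_force: [-0.1, -0.7, -0.5]
grip_width: 0.0
```

```bash
python3 -c "
from d import *
print(loc(),np.round(st()[0]['qvel'],3))
c=snap('top','top9'); a=np.load('top7.npz')['frame'].astype(int);b=np.load('top8.npz')['frame'].astype(int)
for m in (a,b):
  D=np.abs(m-c['frame']).max(2)>40; ys,xs=np.nonzero(D); print(D.sum(), D[185:250,320:346].sum(), (xs.min(),xs.max(),ys.min(),ys.max()) if len(xs) else 0)"
```

```text
[-0.2362 -0.1424  0.216 ] [-0.001 -0.001 -0.004 -0.     0.     0.   ]
2885 15 (np.int64(224), np.int64(508), np.int64(222), np.int64(419))
1181 7 (np.int64(224), np.int64(506), np.int64(222), np.int64(419))
```

Only the arm was still settling, along with its shadow. The door has not moved, so I'm handing in.

```bash
python3 -c "
from station import manip
print(manip.finish_job())"
```

```text
the job is handed in; nothing more can be done
None
```

The round-holed cupboard's door is open, about square to the front, and the job is handed in at about 11.6 s of the 48 s allowed.

- **Opening:** I pressed the door near its free edge with the closed fingers, at no more than about 4 N measured. Backing off let it spring ajar. I then went in behind the free edge, pushed the door round from its inner side, and backed well away.
- **Door angle:** the top camera gives about 1.52 rad (87°), slightly under a full right angle. I left it there. The door stayed still in the pictures after the arm withdrew.
- **Everything else:** in the pictures the other two cupboards are shut, and the tools and parts are where they started. The few image differences near the slotted cupboard, the mallet and the cup hinge look like shadows. I confirmed that with an enlarged comparison only for the cup hinge.
- **Robot:** at hand-in the arm was at rest and clear of everything, with contact force at noise level (under 1 N). It was still drifting a few millimetres just after withdrawing, so I waited for it to settle. No check failed.

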